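Roll a bearing sleeve up the loading ramp of a gauging stand to its stop

ROBOT

A 7-joint arm with a two-finger parallel gripper is mounted at the origin on the work surface. World frame = base frame: x ahead of the robot, y to its left, z up, the work surface at z = 0. Lengths are in m, angles in rad, forces in N, time in s.
With the tool pointing down it reaches from about 0.425 to 0.875 m from the base axis. Payload 4.7 kg.
Tool frame: the origin (TCP) lies at the centre of the arm's flange, where the gripper is bolted on; the fingertips stand 173 mm ahead of it and the grasp point (between the pads) lies 155 mm ahead of it (r.tcp_to_tips is the x of the fingertips in the tool frame, in m); x points along the fingers, y is the direction in which the jaws open and shut, and the axes are right-handed (so a half turn about x gives the same grasp; the last joint's range is limited). The gripper opens to 85 mm and grips with 20 to 120 N. Pads are 22 mm wide; open, the fingers measure 114 mm over their backs; the gripper's body (76 mm by 85 mm) begins 54 mm behind the grasp point. The pads swing forward as they close: fully open they stand 13 mm farther back than shut.
Start: joints at [-1.165, 0.321, -0.07, 1.45, 0.023, 1.371, -0.057], TCP at [0.248, 0.601, 0.405] pointing down, gripper open.
Joint ranges: [-2.86, 2.86], [-0.3, 2.09], [-1.38, 1.24], [0.06, 2.45], [-1.56, 4.7], [0.09, 2.05], [-2.69, 2.69]. Speed limits (rad/s): [2.57, 2.57, 3.14, 3.14, 3.14, 3.14, 3.14].

INTERFACE

Orientations are given as a 3x3 rotation matrix whose columns are the frame's x, y, z axes.
In Python, from plant import r, sensors, imaging, sign_off gives the robot as it stands. Calls block until the motion is done:
- r.move_pose(position, orientation): joint-space move of the TCP to a pose.
- r.movel(position, rate=0.15, rot=None, contact_N=None): straight line of the TCP; rot=None keeps the orientation; rate is the mean speed in m/s. With contact_N (N) it stops when the force on the tool has changed by that much, and returns True; else False.
- r.movej(angles): joint-space move.
- r.let_go() and r.clamp(): open the fingers fully, or close them until they stop; the grip force is fixed at half the most.
- r.pause(seconds).
- r.solve_ik(position, orientation): joint angles nearest the present ones, or None.
- sensors.state(): the state.
- imaging.grab_frame(name): name is "scene" or "top" or "wrist"; returns the picture (400x640x3 uint8, red, green, blue); there is no depth.
- imaging.get_calibration(name): a dict with "camera_matrix" (3x3 intrinsics, pixels), "camera_from_world" (4x4, takes a point from world to camera coordinates); the wrist camera has in their place "hand_eye" (4x4, takes a point from camera to tool coordinates, whose origin is the TCP and whose axes are the tool frame's). Camera axes: x right, y down, z forward; pixel columns grow to the right and rows downward; lengths in m; the calibration is good to about 2 mm. A picture is of the moment at which its call begins: read the wrist's pose just before it. get_calibration takes no time and is no camera call.
A pose or a line that the arm cannot do raises r.PlanningError and nothing moves.
- sign_off(): hands the job in, once; it reports no verdict.
The state is a dict: "t": time; "joints": joint angles; "dq": joint speeds; "tau": joint torques, N m; "ee_pos": TCP position; "tool_rot": TCP orientation; "wrist_force": force on the tool from outside, world axes, zero at the start; "torque": the same for the moment, N m; "opening": opening from 0.0 (shut) to 1.0 (fully open).
Only numpy, scipy, OpenCV 4.12 (cv2) and the standard library are available. Lean on these libraries where they do the work, as an engineer would, in place of code of your own. Each camera call takes 0.05 s, during which the arm holds its last target.

TASK

With the fingertips, push the bronze bearing sleeve from the foot of the gauging stand up its loading ramp and over the crest, so that it sits square in the seat against the stop plate. Keep the fingers behind it all the way so that it never runs away or rolls back down the ramp, push gently, do not pinch or lift it, and do not disturb the other things on the bench. Finish with the sleeve at rest in its seat and the hand clear.

Things in the scene. Friction and masses are not known exactly. Their poses are not given: they have to be found in the camera images.
- stand: Green steel gauging stand bolted to the bench, 385 x 150 mm. Origin on the bench under the middle of its open-topped channel; x runs along the channel uphill to the stop, y across it, z up. Base plate 8 mm thick; its level top is the apron, x = -180 to -80. Two side cheeks, at y = +-49 to +-55, stand 10 mm above the running surface all along: keep tools above apron, ramp and cheeks.
- ramp: The bare steel running surface of the ramp, sloped 10 degrees. Origin at the ramp's foot in the middle of the channel (stand x = -80, height 8 mm); x runs 152 mm up the slope to the crest, y across, z square to the slope.
- crest (a point): Middle of the crest line, where the ramp ends (stand x = 70, height 34.5 mm). Beyond it the seat falls 10 degrees towards the stop, down to height 24 mm at the stop's face. Axes as the stand's.
- stop_face (a point): Middle of the upper edge of the dark steel stop plate, on the face that the sleeve meets (stand x = 127, height 70 mm); the plate is upright, across the channel, 110 mm wide, 12 mm thick. Axes as the stand's.
- seat (a point): Where the sleeve's centre lies when it sits home, touching both seat and stop: in the stand's frame x = 97, y = 0, z = 60 mm. Once its centre is about 5 mm past the crest, the sleeve rolls the last 4 mm down into the seat by itself and stays there. Axes as the stand's.
- gauge (a point): Top of the column behind the stop (stand x = 180, y = -40, height 158 mm), part of the stand. A dial gauge on it, swung out of use, reaches 85 mm further along +x. Keep clear of it.
- sleeve: Bronze bearing sleeve, a smooth tube with a film of oil (slippery), 60 mm outside diameter, 48 mm bore, 90 mm long, 0.64 to 0.92 kg. Origin at its centre; its y is the tube's axis, x and z turn as it rolls. Starts at rest on the apron, axis across the channel (within 2 degrees), centre at stand x = -135 to -105, height 38 mm. Let go on the ramp, it rolls back. 4 mm from each cheek.
- housing: Bystander: rough cast aluminium housing, 120 x 92 mm foot, 72 mm high, 0.9 kg. Origin at the centre of its underside.
- toolpost: Bystander: steel quick-change toolpost, 64 mm square block with a lever that reaches 74 mm out along its x to height 90 mm, 1.9 kg. Origin at the centre of its underside.
- oil_cup: Bystander: small brass oil cup, 36 mm diameter, 56 mm high. Origin at the centre of its underside.
- parts_cup: Bystander: grey plastic cup with screws in it, 76 mm across the rim, 70 mm high. Origin at the centre of its underside.
Not all that is in view belongs to the job. Of the things shaped like the sleeve, the bronze one is meant.

How it is judged:
By the outcome, as a careful person would: the job done as asked, in the order asked, and still so for the second after the job is handed in, with the robot touching nothing.
It also fails if it takes over 38 s, if anything falls off the work surface, if the arm or the gripper's body presses on something with over 40 N, if the wrist force passes 120 N, or if a joint passes its speed limit or range.

## Working session

There is one attempt and no reset: what is moved stays moved. The work goes in short steps, each a Python script; the robot and the scene stay as the last script left them, time stands still between calls to the robot, and variables do not carry over. Pictures are saved under pics/ and viewed, and the job is handed in when it is done.

```bash
ls; mkdir -p pics; python3 - <<'E'
from plant import r, sensors, imaging
import cv2, numpy as np
np.set_printoptions(precision=4,suppress=True)
for n in ["scene","top"]:
    im=imaging.grab_frame(n); cv2.imwrite(f"pics/{n}0.png",im[:,:,::-1])
    c=imaging.get_calibration(n); print(n,c["camera_matrix"],c["camera_from_world"])
print(imaging.get_calibration("wrist"))
s=sensors.state(); print(s); print(r.tcp_to_tips)
E
```

```text
pics
scene [[481.8116   0.     311.3305]
 [  0.     481.8116 203.0809]
 [  0.       0.       1.    ]] [[ 0.8502  0.5261 -0.0206 -0.4794]
 [ 0.3639 -0.6153 -0.6993 -0.1422]
 [-0.3806  0.587  -0.7146  1.241 ]
 [ 0.      0.      0.      1.    ]]
top [[494.2182   0.     315.2115]
 [  0.     494.2182 198.2655]
 [  0.       0.       1.    ]] [[ 0.0182 -0.9998 -0.007  -0.0173]
 [-0.9984 -0.0178 -0.0537  0.5712]
 [ 0.0536  0.0079 -0.9985  1.235 ]
 [ 0.      0.      0.      1.    ]]
{'camera_matrix': array([[356.5512,   0.    , 312.991 ],
       [  0.    , 356.5512, 196.1994],
       [  0.    ,   0.    ,   1.    ]]), 'hand_eye': array([[ 0.0003, -0.3197,  0.9475,  0.0305],
       [ 1.    ,  0.0002, -0.0003, -0.0001],
       [-0.0001,  0.9475,  0.3197, -0.0818],
       [ 0.    ,  0.    ,  0.    ,  1.    ]])}
{'t': 0.1, 'joints': array([-1.1649,  0.3218, -0.0701,  1.4516,  0.0226,  1.3708, -0.0569]), 'dq': array([-0.0004, -0.0012, -0.0014, -0.0031,  0.0002, -0.0008,  0.0006]), 'tau': array([ -0.0007, -49.488 ,  -0.3841, -31.5208,   0.0132,   0.0075,
        -0.    ]), 'ee_pos': array([0.2482, 0.6006, 0.4037]), 'tool_rot': array([[-0.0006,  0.3818,  0.9242],
       [-0.0017,  0.9242, -0.3818],
       [-1.    , -0.0018,  0.0001]]), 'wrist_force': array([-1.3262, -0.7155,  0.778 ]), 'torque': array([0.0161, 0.0193, 0.0333]), 'opening': 0.9932995074743327}
0.1734
```

View pics/scene0.png

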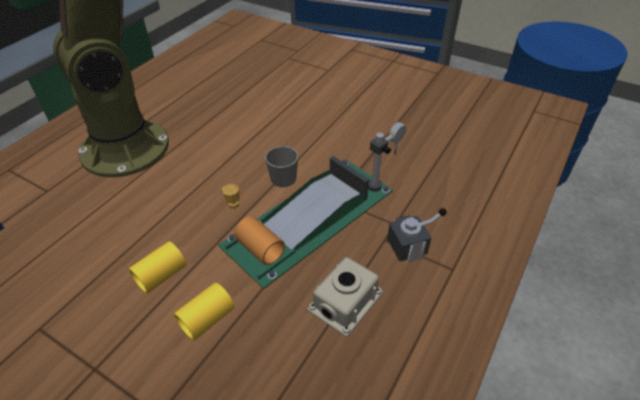

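View pics/top0.png

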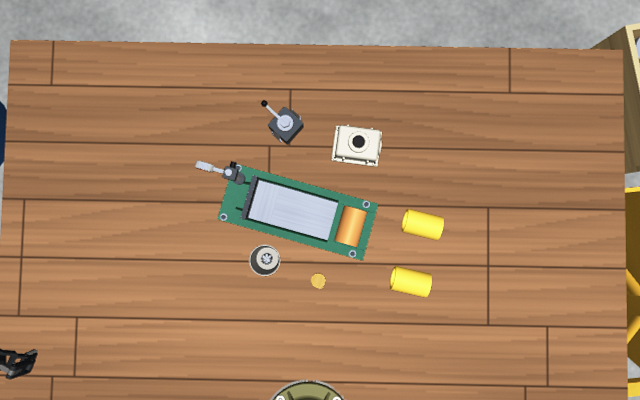

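```bash
cat > h.py <<'E'
import numpy as np, cv2
np.set_printoptions(precision=4,suppress=True)
def ray(cal,uv,T=None):
    K=cal["camera_matrix"]; d=np.linalg.inv(K)@np.array([uv[0],uv[1],1.])
    if T is None: T=np.linalg.inv(cal["camera_from_world"])   # world from cam
    return T[:3,3],T[:3,:3]@d
def onplane(cal,uv,z,T=None):
    o,d=ray(cal,uv,T); return o+d*(z-o[2])/d[2]
def mask(im,lo,hi):
    return cv2.inRange(cv2.cvtColor(im,cv2.COLOR_RGB2HSV),np.array(lo),np.array(hi))
E
python3 - <<'E'
from h import *
from plant import imaging
im=cv2.imread("pics/top0.png")[:,:,::-1].copy()
c=imaging.get_calibration("top")
g=mask(im,(60,60,30),(95,255,255)); g[:, :190]=0; g[:,400:]=0
pts=cv2.findNonZero(g); 
n,l,st,_=cv2.connectedComponentsWithStats(g); print(st[1:][st[1:,4]>20])
big=np.isin(l,[i for i in range(1,n) if st[i,4]>100])
rect=cv2.minAreaRect(cv2.findNonZero(big.astype(np.uint8)));box=cv2.boxPoints(rect);print(rect,box)
for b in box: print(onplane(c,b,0.008))
o=mask(im,(5,120,80),(18,255,255)); o[:,:330]=0;o[:,375:]=0;o[:200]=0;o[255:]=0
r2=cv2.minAreaRect(cv2.findNonZero(o));print(r2,[onplane(c,b,0.045) for b in cv2.boxPoints(r2)], onplane(c,r2[0],0.055))
crop=cv2.resize(im[150:270,190:450],None,fx=3,fy=3,interpolation=cv2.INTER_CUBIC)
cv2.imwrite("pics/crop1.png",crop[:,:,::-1])
E
```

```text
[[ 218  165  160   95 3859]]
((297.5011901855469, 211.23489379882812), (150.61375427246094, 58.30017852783203), 15.851927757263184) [[217.0958 218.7062]
 [233.0206 162.6231]
 [377.9066 203.7636]
 [361.9818 259.8467]]
[0.5153 0.2416 0.008 ]
[0.6593 0.2049 0.008 ]
[ 0.5606 -0.1665  0.008 ]
[ 0.4181 -0.1279  0.008 ]
((352.0, 227.0), (54.0, 44.0), 90.0) [array([ 0.5662, -0.0438,  0.045 ]), array([ 0.5681, -0.1523,  0.045 ]), array([ 0.4355, -0.1539,  0.045 ]), array([ 0.4335, -0.046 ,  0.045 ])] [ 0.5007 -0.0983  0.055 ]
```

View pics/crop1.png

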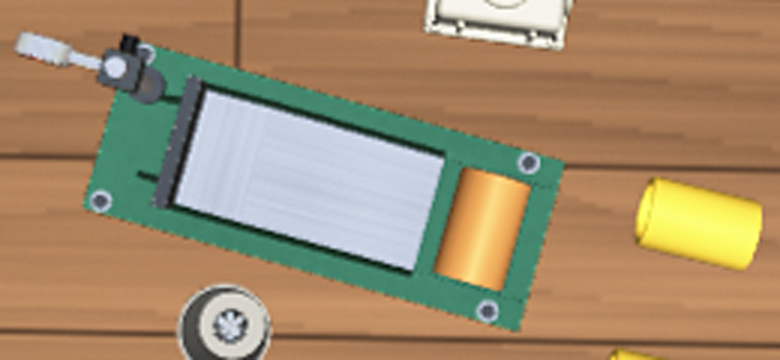

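Three sleeve-like things are in the top view: orange-bronze at (351,227) on the stand's apron, and yellow ones at (422,224) and (411,282) on the bench. The enlarged crop confirms the one on the apron, bronze and lying across the channel, is meant. The next step is a closer wrist view with the hand in its working orientation.

```bash
cat >> h.py <<'E'
TH=np.arctan2(0.3705,0.0979); O=np.array([0.5383,0.0380])-0.0125*np.array([np.cos(TH),np.sin(TH)])
def S2W(p,TH=TH,O=O):
    c,s=np.cos(TH),np.sin(TH); return np.array([O[0]+c*p[0]-s*p[1],O[1]+s*p[0]+c*p[1],p[2]])
def W2S(p,TH=TH,O=O):
    c,s=np.cos(TH),np.sin(TH); d=np.asarray(p)[:2]-O; return np.array([c*d[0]+s*d[1],-s*d[0]+c*d[1],p[2]])
def Rtool(TH=TH):
    x=np.array([0,0,-1.]); z=np.array([np.cos(TH),np.sin(TH),0]); return np.stack([x,np.cross(z,x),z],1)
def wristT(st,cal):
    T=np.eye(4);T[:3,:3]=st["tool_rot"];T[:3,3]=st["ee_pos"]; return T@cal["hand_eye"]
E
python3 - <<'E'
from h import *
from plant import r,sensors,imaging
p=S2W([-0.13,0,0.42]); R=Rtool(); print(p,R)
print(r.solve_ik(p,R))
for x,z in [(-.175,.20),(0.02,.225),(0.06,.225)]: print(S2W([x,0,z]),r.solve_ik(S2W([x,0,z]),R))
r.move_pose(p,R)
r.clamp()
s=sensors.state(); im=imaging.grab_frame("wrist"); cv2.imwrite("pics/w1.png",im[:,:,::-1])
np.savez("w1.npz",p=s["ee_pos"],R=s["tool_rot"])
print(s["t"],s["joints"],s["ee_pos"],s["opening"],s["wrist_force"])
E
```

```text
[ 0.5019 -0.0998  0.42  ] [[ 0.     -0.9668  0.2555]
 [ 0.      0.2555  0.9668]
 [-1.      0.      0.    ]]
None
[ 0.4904 -0.1433  0.2   ] [ 1.2319  0.512  -1.1728  1.9763  0.5564  1.0258  2.6818]
[0.5402 0.0453 0.225 ] [ 0.8336  0.5436 -1.1747  1.8855  0.5654  1.0988  2.3198]
[0.5504 0.0839 0.225 ] [ 0.7471  0.585  -1.1762  1.85    0.6014  1.1221  2.2335]Traceback (most recent call last):
  File "<stdin>", line 6, in <module>
plant.PlanningError: the arm cannot take that pose within its joint ranges
```

```bash
cat >> h.py <<'E'
def Rtool(TH=TH):   # tool z points downhill (wrist camera uphill of fingers)
    x=np.array([0,0,-1.]); z=-np.array([np.cos(TH),np.sin(TH),0]); return np.stack([x,np.cross(z,x),z],1)
E
python3 - <<'E'
from h import *
from plant import r,sensors,imaging
R=Rtool(); p=S2W([-0.08,0,0.42])
for x,z in [(-.08,.42),(-.18,.20),(0.02,.225),(0.06,.225)]: print(S2W([x,0,z]),r.solve_ik(S2W([x,0,z]),R))
r.move_pose(p,R)
r.clamp()
s=sensors.state(); im=imaging.grab_frame("wrist"); cv2.imwrite("pics/w1.png",im[:,:,::-1])
np.savez("w1.npz",p=s["ee_pos"],R=s["tool_rot"])
print(s["t"],s["joints"],s["ee_pos"],s["opening"],s["wrist_force"])
E
```

```text
[ 0.5147 -0.0514  0.42  ] [-0.1138  0.0283  0.1657  1.7602 -0.0048  1.3535 -0.2054]
[ 0.4891 -0.1481  0.2   ] [-0.503   0.3108  0.8414  2.0313 -0.2906  0.9202  0.2348]
[0.5402 0.0453 0.225 ] [-0.5785  0.2768  0.5053  1.9324 -0.1609  0.9716 -0.2565]
[0.5504 0.0839 0.225 ] [-0.6019  0.3025  0.4629  1.8956 -0.1609  0.9797 -0.3255]
3.3667 [-0.1138  0.0283  0.1658  1.7602 -0.0047  1.3535 -0.2054] [ 0.5147 -0.0515  0.42  ] 0.0018503376417823654 [-0.7767 -0.2528  0.2674]
```

View pics/w1.png

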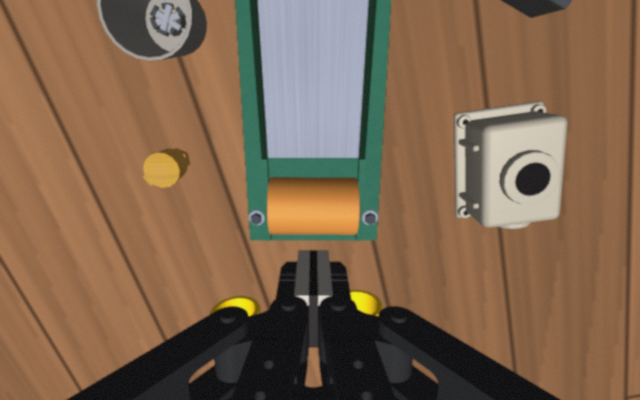

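```bash
cat > meas.py <<'E'
from h import *
from plant import imaging
c=imaging.get_calibration("wrist")
d=np.load("w1.npz"); T=wristT(dict(tool_rot=d["R"],ee_pos=d["p"]),c)
im=cv2.imread("pics/w1.png")[:,:,::-1].copy()
g=mask(im,(60,60,30),(95,255,255)); 
# bottom edge of base plate (x=-180)
B=[(u,np.nonzero(g[:250,u])[0].max()+0.5) for u in range(258,374,4)]
B=[b for b in B if b[1]>225]
# ramp foot
gr=(im.max(2).astype(int)-im.min(2)<45)&(im.mean(2)>110)
F=[(u,np.nonzero(gr[100:175,u])[0].max()+100.5) for u in range(275,352,4)]
L=[(np.nonzero(g[v,200:320])[0].min()+199.5,v) for v in range(20,235,5)]
Rr=[(np.nonzero(g[v,320:420])[0].max()+320.5,v) for v in range(20,235,5)]
def fit(P,z):
    W=np.array([W2S(onplane(c,p,z,T)) for p in P])*1000
    vx,vy,x0,y0=cv2.fitLine(W[:,:2].astype(np.float32),cv2.DIST_HUBER,0,.01,.01).ravel()
    return W[:,:2].mean(0),np.degrees(np.arctan2(vy,vx)),W[:,:2].std(0)
for n,P,z in (("end",B,.008),("foot",F,.008),("left",L,.008),("right",Rr,.008)): print(n,len(P),*fit(P,z))
o=mask(im,(4,120,60),(18,255,255)); o[:170]=0;o[245:]=0;o[:,:262]=0;o[:,365:]=0
n,l,st,ce=cv2.connectedComponentsWithStats(o); k=1+st[1:,4].argmax(); print(st[k],ce[k])
m=l==k
for rg in (range(274,300),range(300,328),range(328,354)):
    xs=[]
    for u in rg:
        v=np.nonzero(m[:,u])[0]; dirs=[]
        for vv in (v.min()-.5,v.max()+.5):
            oo,dd=ray(c,(u,vv),T); dirs.append(dd/np.linalg.norm(dd))
        b=dirs[0]+dirs[1]; q=oo+b*(0.038-oo[2])/b[2]; xs.append(W2S(q)[:2]*1000)
    print("sleeve",np.median(xs,0), np.median([np.ptp(np.nonzero(m[:,u])[0])+1 for u in rg]))
vs=np.nonzero(m.any(1))[0]; 
for v in (195,205,215): 
    u=np.nonzero(m[v])[0]; print(v,u.min(),u.max(),W2S(onplane(c,(u.min()-.5,v),.055,T))*1000,W2S(onplane(c,(u.max()+.5,v),.055,T))*1000)
E
python3 meas.py
```

```text
end 29 [-180.6847   -1.6727] -89.98585 [ 0.0097 39.4186]
foot 20 [-82.5626  -0.4868] -89.88863 [ 0.4431 25.1366]
left 43 [-50.9333  72.8149] 0.13503452 [65.36    3.7291]
right 43 [-50.912  -73.4317] 0.034321506 [65.3532  3.7731]
[ 267  178   93   57 5098] [312.9002 205.7101]
sleeve [-126.9589   27.3248] 56.0
sleeve [-126.9534   -1.023 ] 56.0
sleeve [-127.4982  -29.3765] 56.0
195 267 358 [-109.7194   45.5008   55.    ] [-109.7008  -45.5094   55.    ]
205 267 359 [-120.25     45.9394   55.    ] [-120.2301  -46.9395   55.    ]
215 267 359 [-130.9838   46.3864   55.    ] [-130.9629  -47.3889   55.    ]
```

```bash
python3 - <<'E'
from h import *
from plant import r,sensors,imaging
R=Rtool()
r.move_pose(S2W([-0.183,0,0.33]),R)
r.movel(S2W([-0.183,0,0.1734+0.024]),rate=0.12)
s=sensors.state(); print(s["t"],s["wrist_force"],W2S(s["ee_pos"]))
hit=r.movel(S2W([-0.171,0,0.1734+0.024]),rate=0.02,contact_N=3)
s=sensors.state(); print(hit,s["t"],s["wrist_force"],W2S(s["ee_pos"]))
for n in("wrist","scene"):
    im=imaging.grab_frame(n); cv2.imwrite(f"pics/{n}2.png",im[:,:,::-1])
im=im[180:300,180:340]; cv2.imwrite("pics/scene2c.png",cv2.resize(im,None,fx=4,fy=4,interpolation=cv2.INTER_CUBIC)[:,:,::-1])
E
```

```text
5.2833 [ 0.5119 -0.4191  0.5282] [-0.183  -0.0005  0.1982]
False 6.0333 [-0.732  -0.0826  0.1168] [-0.171   0.      0.1974]
```

View pics/wrist2.png

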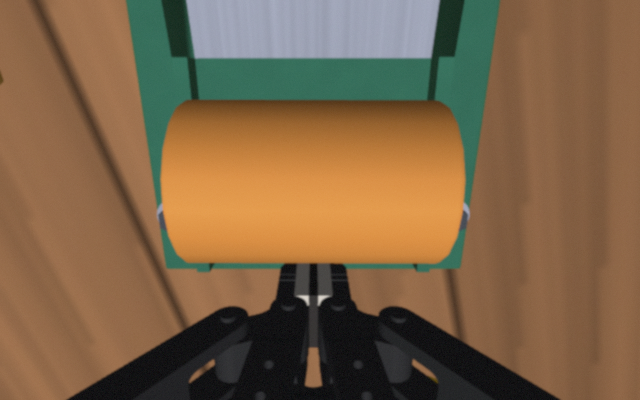

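View pics/scene2c.png

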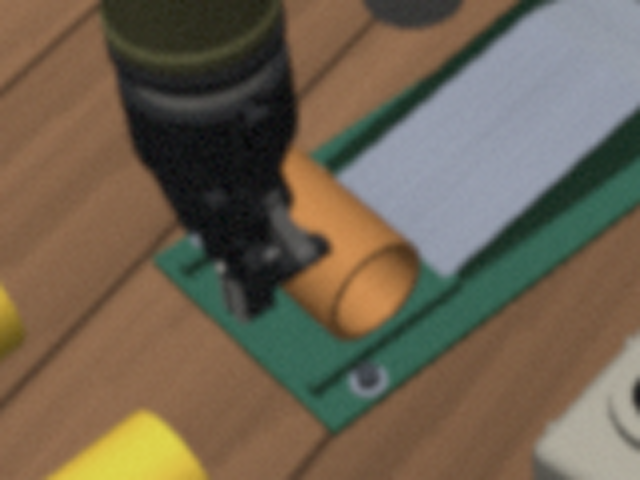

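The wrist view shows the sleeve (columns 160–465, centred at 312) square to the closed fingers, which are about 2 mm behind it at row 263. Now I'll push in one continuous slow line to just short of the crest.

```bash
python3 - <<'E'
from h import *
from plant import r,sensors,imaging
hit=r.movel(S2W([0.013,0,0.1734+0.0495]),rate=0.035,contact_N=12)
s=sensors.state(); print(hit,s["t"],s["wrist_force"],s["torque"],W2S(s["ee_pos"]))
for n in("wrist","scene"):
    im=imaging.grab_frame(n); cv2.imwrite(f"pics/{n}3.png",im[:,:,::-1])
im=im[110:260,200:420]; cv2.imwrite("pics/scene3c.png",cv2.resize(im,None,fx=3.5,fy=3.5,interpolation=cv2.INTER_CUBIC)[:,:,::-1])
E
```

```text
False 11.5917 [-0.9863 -3.3334  2.8168] [-0.8216  0.1938  0.0002] [ 0.0129 -0.      0.2229]
```

View pics/wrist3.png

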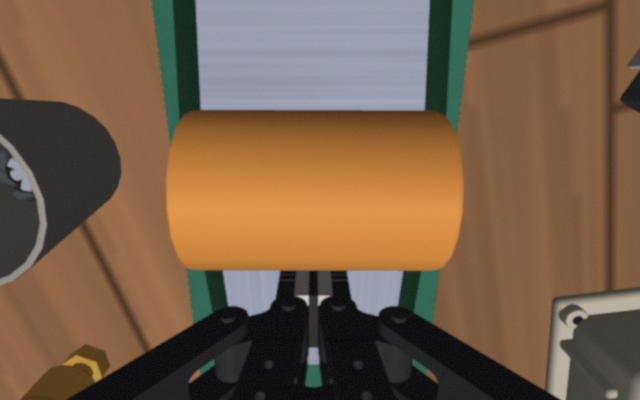

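View pics/scene3c.png

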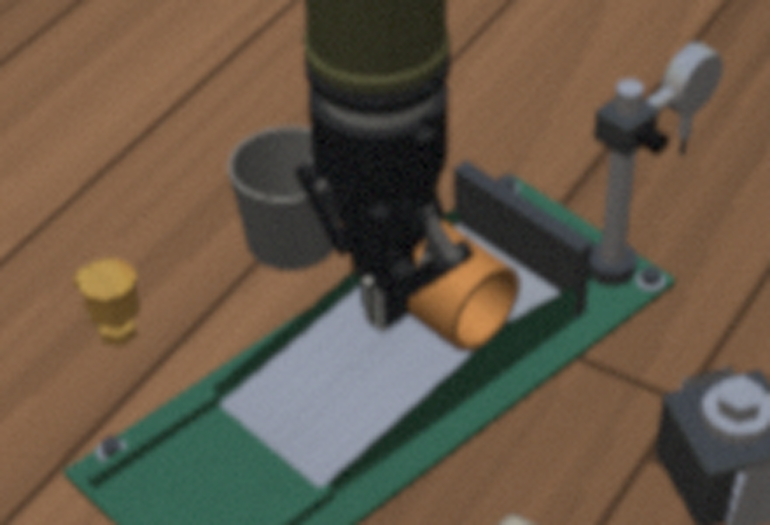

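The wrist view has the sleeve square (columns 168–463) and resting against the fingers at row 270, with the crest just ahead. Scene crop agrees. Next I'll ease it slowly over the crest.

```bash
python3 - <<'E'
from h import *
from plant import r,sensors,imaging
hit=r.movel(S2W([0.047,0,0.1734+0.0495]),rate=0.014,contact_N=10)
s=sensors.state(); print(hit,s["t"],s["wrist_force"],s["torque"],W2S(s["ee_pos"]))
r.pause(0.4)
for n in("wrist","scene"):
    im=imaging.grab_frame(n); cv2.imwrite(f"pics/{n}4.png",im[:,:,::-1])
im=im[110:260,200:420]; cv2.imwrite("pics/scene4c.png",cv2.resize(im,None,fx=3.5,fy=3.5,interpolation=cv2.INTER_CUBIC)[:,:,::-1])
E
```

```text
False 14.2667 [0.0574 0.2862 0.4639] [ 0.0119 -0.0468  0.011 ] [ 0.0469 -0.      0.2229]
```

View pics/wrist4.png

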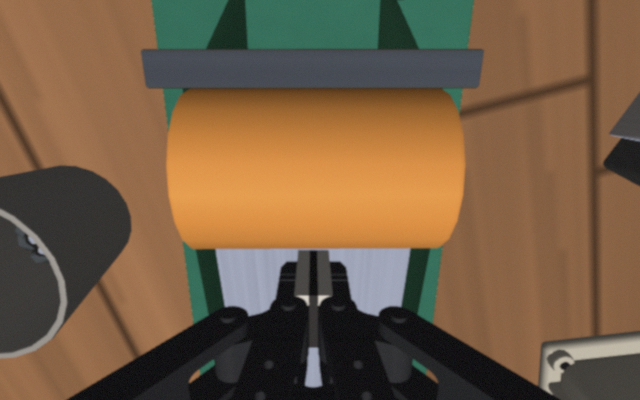

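View pics/scene4c.png

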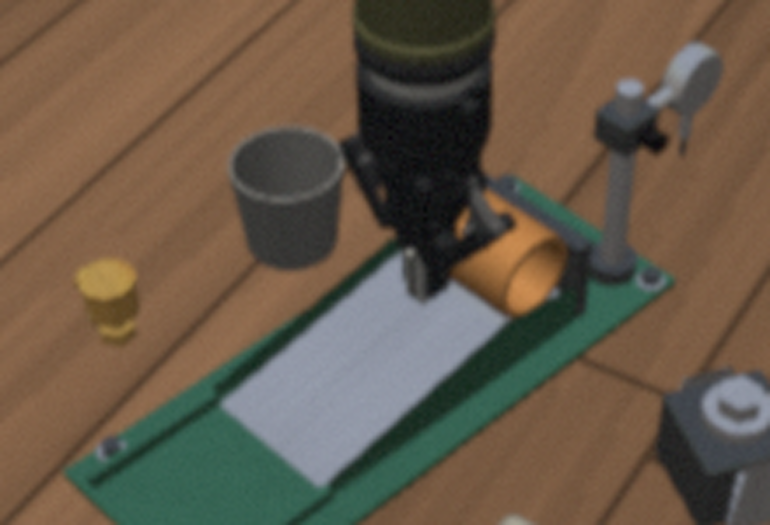

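The sleeve has rolled off the fingers and lies parallel to the stop (stop's face at row 88, sleeve's rear at row 248, clear of the fingers). I'll back off, lift, and check its pose.

```bash
python3 - <<'E'
from h import *
from plant import r,sensors,imaging
r.movel(S2W([-0.02,0,0.1734+0.055]),rate=0.08)
r.movel(S2W([-0.03,0,0.40]),rate=0.15)
r.pause(0.3)
c=imaging.get_calibration("wrist")
s=sensors.state(); im=imaging.grab_frame("wrist"); T=wristT(s,c); cv2.imwrite("pics/w5.png",im[:,:,::-1])
t=imaging.grab_frame("top"); cv2.imwrite("pics/top5.png",t[:,:,::-1])
print(s["t"],s["wrist_force"])
o=mask(im,(4,120,60),(18,255,255))
n,l,st,ce=cv2.connectedComponentsWithStats(o)
for k in range(1,n):
    if st[k,4]>2000: print(k,st[k],ce[k])
E
```

```text
17.3583 [ 0.264  -0.0019  0.0715]
1 [    0     0   278   400 77876] [109.9255 197.2873]
2 [ 250    0  129   58 7203] [314.3412  27.8931]
3 [  349     0   291   400 71768] [516.8784 196.972 ]
```

View pics/w5.png

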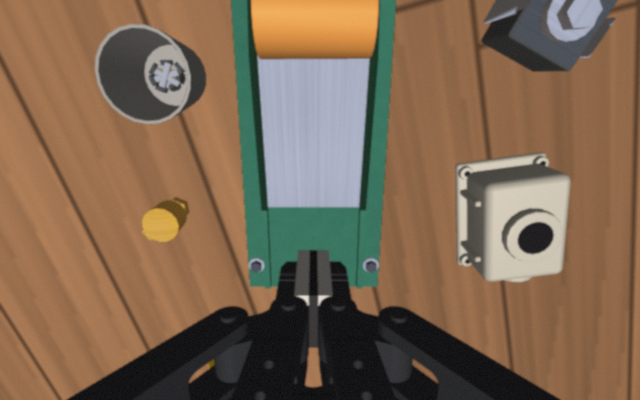

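View pics/top5.png

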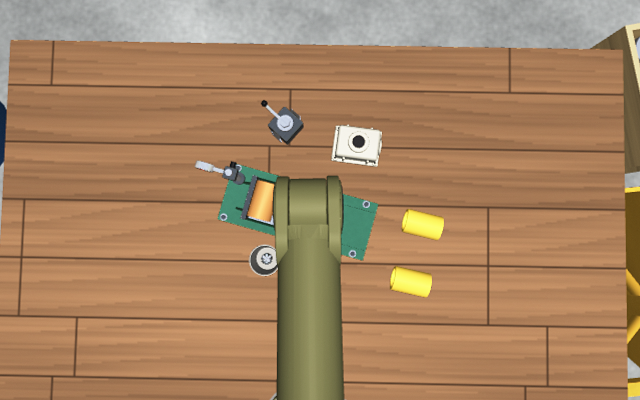

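```bash
python3 - <<'E'
from h import *
from plant import imaging,sensors
c=imaging.get_calibration("wrist")
T=wristT(dict(tool_rot=Rtool(),ee_pos=S2W([.0469,0,.2229])),c)
im=cv2.imread("pics/wrist4.png")[:,:,::-1].copy()
o=mask(im,(4,150,60),(18,255,255)); o[:,:160]=0;o[:,470:]=0;o[:80]=0;o[255:]=0
for rg in (range(200,230),range(300,330),range(400,430)):
    q=[]
    for u in rg:
        v=np.nonzero(o[:,u])[0]; D=[]
        for vv in (v.min()-.5,v.max()+.5):
            oo,dd=ray(c,(u,vv),T); D.append(dd/np.linalg.norm(dd))
        b=D[0]+D[1]; q.append(W2S(oo+b*(0.060-oo[2])/b[2])[:2]*1000)
    print(np.median(q,0),v.min(),v.max())
u=np.nonzero(o[170])[0]; print(u.min(),u.max())
a=cv2.imread("pics/top0.png").astype(int);b=cv2.imread("pics/top5.png").astype(int)
d=(abs(a-b).max(2)>50).astype(np.uint8)
n,l,st,_=cv2.connectedComponentsWithStats(d); print([list(x) for x in st[1:] if x[4]>8])
E
```

```text
[95.0642 37.119 ] 89 247
[95.3269 -1.1156] 89 246
[ 95.1856 -39.3353] 89 247
166 464
[[np.int32(247), np.int32(176), np.int32(120), np.int32(145), np.int32(7722)], [np.int32(293), np.int32(262), np.int32(33), np.int32(2), np.int32(50)], [np.int32(311), np.int32(264), np.int32(31), np.int32(58), np.int32(1006)], [np.int32(294), np.int32(321), np.int32(32), np.int32(2), np.int32(47)], [np.int32(276), np.int32(322), np.int32(68), np.int32(77), np.int32(1791)], [np.int32(314), np.int32(323), np.int32(30), np.int32(59), np.int32(1132)], [np.int32(0), np.int32(349), np.int32(38), np.int32(31), np.int32(781)], [np.int32(276), np.int32(389), np.int32(13), np.int32(11), np.int32(69)], [np.int32(298), np.int32(397), np.int32(21), np.int32(3), np.int32(47)], [np.int32(332), np.int32(396), np.int32(9), np.int32(4), np.int32(26)]]
```

```bash
python3 -c "
from plant import sensors,sign_off
print(sensors.state()['t']); print(sign_off())"
```

```text
17.4583
the job is handed in; nothing more can be done
None
```

The bronze sleeve is in its seat against the stop plate, and the job is handed in at 17.5 s with the hand clear. I pushed it with the closed fingertips in two slow lines: up the ramp to just short of the crest, then gently over. It rolled the last bit into the seat by itself.

**Pose:** the last close wrist view puts its centre at x ≈ 95.2 mm, y ≈ -1 mm in my fitted stand frame. That frame reads about 0.7 to 2.5 mm short along x (measured on the plate end and the ramp foot), so the centre agrees with the nominal 97 mm to within about 2 mm. It is square to the stop within about 0.2°, and the picture shows no visible gap at the stop.

**Forces:** the wrist force was about 4.5 N with the sleeve held near the top of the ramp, and near zero after the crest. The 10 to 12 N contact limits never triggered. I read forces only at stops, not continuously.

**Bystanders:** in the top view, before and after pictures differ only at the sleeve and the arm, so the housing and toolpost have not moved. The parts cup also looks unchanged, though the arm comes close to it there. The arm hid the oil cup in the last top view, but the wrist view shows it upright in its place.

No check failed.

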